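Snap the finds cassette into the empty rack slot

ROBOT

A 6-joint arm with a two-finger parallel gripper is mounted at the origin on the work surface. World frame = base frame: x ahead of the robot, y to its left, z up, the work surface at z = 0. Lengths are in m, angles in rad, forces in N, time in s.
With the tool pointing down it reaches from about 0.3 to 0.875 m from the base axis. Payload 6.4 kg.
Tool frame: the origin (TCP) lies at the very end of the fingers, on their centre line; the grasp point (between the pads) lies tcp_to_grasp behind it (tcp_to_grasp is the distance from the TCP to the grasp point, in m); z points along the fingers, y is the direction in which the jaws open and shut (so a half turn about z gives the same grasp; the last joint's range is limited). The gripper opens to 85 mm and grips with 20 to 120 N. Pads are 22 mm wide; open, the fingers measure 114 mm over their backs; the gripper's body (76 mm by 85 mm) begins 54 mm behind the grasp point. The pads swing forward as they close: fully open they stand 13 mm farther back than shut.
Start: joints at [1.075, 0.181, 1.607, -0, 1.354, -0.206], TCP at [0.164, 0.551, 0.231] pointing down, gripper open.
Joint ranges: [-2.99, 2.99], [-0.89, 2.07], [0.3, 2.58], [-1.14, 4.28], [0, 2.63], [-3.12, 3.12]. Speed limits (rad/s): [2.57, 2.57, 3.01, 3.14, 3.14, 3.14].

INTERFACE

Orientations are given as a unit quaternion [w, x, y, z].
In Python, from bench import get_obs, camera, hand_in, tcp_to_grasp gives the robot as it stands.
- The arm moves only by the shell command python3 -m inch 'ROWS' [OPENING]. ROWS is JSON, a list of rows, each an object with "delta_pos": the shift along the tool's x, y, z in cm, a list of three; "rotation": the turn, a rotation vector about the tool's x, y, z in rad, a list of three. In form: [{"delta_pos": [x, y, z], "rotation": [rx, ry, rz]}, ...]. A call has 1 to 10 rows; each row shifts and turns the commanded pose from where the row before left it, along the tool's axes as they then stand; what a row does not reach is not made up. A row lasts 1/10 s, in which the tool goes at most 50 mm and 8.59 degrees, less where a joint would pass 70% of its speed; a pose out of reach is approached as far as the arm can. A call is refused whole if a number of a shift passes 5 or a number of a turn 0.15, either way. A call with a gripper value outside its range is refused whole. OPENING is the finger opening in cm, from 0 to 8.54, set as the call begins (- or left out, the last holds). The fingers move at their own pace and stop on an object; the grip force is fixed at half the most. Time passes only in rows, so rows that do not move let the fingers close. It gives the time, the measured TCP pose, the force and the opening at its end, in the units of the state.
- get_obs(): the state, without advancing time (a new reading comes with each control period).
- camera(name): name is "side" or "top"; returns a dict with "color" (400x640x3 uint8, red, green, blue), "vfov" (degrees; the focal length in pixels is half the picture's height over the tangent of half this angle, whatever the lens; pixels are square), "cx", "cy" (the principal point, pixels), "eye" and "orientation" of the camera in the world. Camera axes: x right, y down, z forward; pixel columns grow to the right and rows downward; lengths in m; the calibration is good to about 2 mm. A picture is of the moment at which its call begins. There is no depth.
- hand_in(): hands the job in, once; it reports no verdict.
The state is a dict: "time_s": time; "q": joint angles; "dq": joint speeds; "joint_efforts": joint torques, N m; "eef_pos": TCP position; "eef_rot": TCP orientation; "wrist_force": force on the tool from outside, world axes, zero at the start; "torque": the same for the moment, N m; "opening": opening from 0.0 (shut) to 1.0 (fully open).
Only numpy, scipy, OpenCV 4.12 (cv2) and the standard library are available. Lean on these libraries where they do the work, as an engineer would, in place of code of your own. Each camera call takes 0.05 s, during which the arm holds its last target.

TASK

Pick up the long grey finds cassette that lies loose on the bench (not the short one; each has a grip fin on its top) and put it, upright, into the empty slot of the two black rack slots. Push it straight down past the sprung steel catch until it is fully home on the slot's floor and the catch has snapped back over its top, then let go.

Things in the scene. Friction and masses are not known exactly. Their poses are not given: they have to be found in the camera images.
- cassette_fin (a point): Middle of the 36 x 16 x 30 mm (x, y, z) grip fin on top of the long loose grey cassette: pinch its 16 mm. Box below: 100 x 44 x 36 mm, 0.1 to 0.17 kg, both ends alike. Point: on the mid axis, 15 mm above the box's flat top, 51 mm above its underside. x along the length, z up. Bystanders: a like cassette 68 mm long, and a 100 mm one already in the other slot.
- bay_floor (a point): Centre of the floor of the empty slot of a black holder fixed to the bench; floor 6 mm above the bench. x along the slot to its catch, z up. Inside 120 (x) x 68 mm (y); walls rise 18 mm above the floor, then lips flare out 45 degrees to 30 mm, a mouth 12 mm wider each side. Cassette goes in from above, long side along x, either way round; home, its flat top is 36 mm above the floor.
- latch_nose (a point): Tip of the empty slot's steel catch, on its underside: at rest 34 mm from the slot's centre along x, 42 mm above the floor. The nose is 30 mm wide (y); above it a ramp, 50 degrees steep, rises away from the slot to 80 mm above the floor; grey housing behind, to 115 mm from the slot's centre. Cassette pushed down on the ramp drives it back; then it springs out over the cassette's flat top.
- latch (a joint): Slide of that catch: 0 = sprung out over the slot (rest), grows to 0.040 m as it is driven back along the slot's +x, away from the slot. The cassette drives it back 6 to 26 mm. Spring 1.5 N at rest, 2.6 N at 16 mm; pushing the cassette past it takes about 2 to 4 N straight down.
Mind the look-alikes: they are no part of the job. What is shaped like the part that bears cassette_fin but turquoise is not meant.

How it is judged:
By the outcome, as a careful person would: the job done as asked, in the order asked, and still so for the second after the job is handed in, with the robot touching nothing.
It also fails if it takes over 40 s, if anything falls off the work surface, if the arm or the gripper's body presses on something with over 40 N, if the wrist force passes 120 N, or if a joint passes its speed limit or range.

## Working session

There is one attempt and no reset: what is moved stays moved. The work goes in short steps, Python scripts to look and compute and a shell command to move; the robot and the scene stay as the last step left them, time stands still between calls to the robot, and variables do not carry over. Pictures are saved under pics/ and viewed, and the job is handed in when it is done.

```bash
mkdir -p pics; ls; python3 - <<'E'
from bench import get_obs, camera, tcp_to_grasp
import cv2
print(tcp_to_grasp); o=get_obs(); print({k:o[k] for k in ('time_s','eef_pos','eef_rot','wrist_force','opening')})
for n in ('side','top'):
    c=camera(n); print(n,{k:c[k] for k in c if k!='color'})
    cv2.imwrite(f'pics/{n}0.png',c['color'][:,:,::-1])
E
```

```text
pics
0.0187
{'time_s': 0.0, 'eef_pos': array([0.16404003, 0.55052071, 0.23037861]), 'eef_rot': array([-2.84090480e-04,  1.44395663e-01,  9.89519639e-01, -8.34298548e-04]), 'wrist_force': array([-0.73173855,  0.61273558,  0.83885218]), 'opening': 0.999000581624359}
side {'vfov': 44.66199775092352, 'cx': 323.93935748331637, 'cy': 196.2734772715829, 'eye': array([0.3296201 , 1.06985203, 1.22602394]), 'orientation': array([ 0.0232538 , -0.06879446,  0.93174862, -0.35576832])}
top {'vfov': 56.32796345774234, 'cx': 315.0539576410331, 'cy': 195.21797206890653, 'eye': array([0.38537026, 0.04960132, 1.17497047]), 'orientation': array([ 0.02896645, -0.70300789,  0.71022388, -0.02286656])}
```

View pics/side0.png

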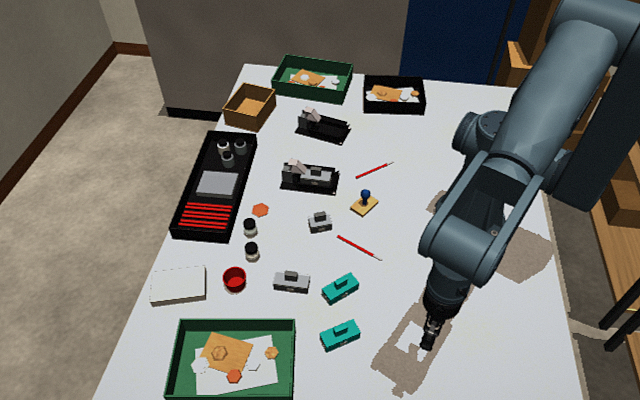

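View pics/top0.png

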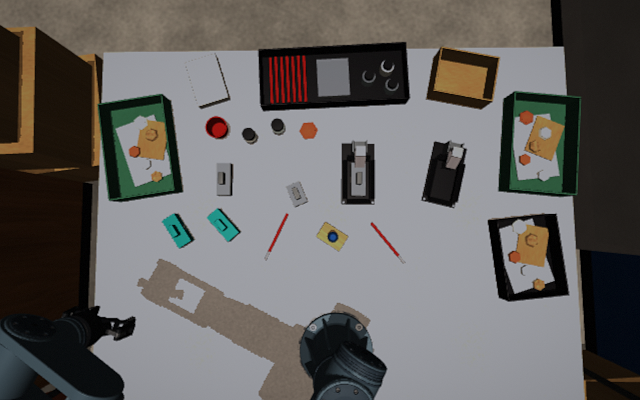

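Candidates for the cassette are the grey long one at top (224,179) / side (291,281), the grey short one at top (297,193) / side (320,222), the grey one already racked at top (358,180), and turquoise ones at top (177,231) and (223,225). The first fits: it is grey, long and loose. The empty slot is at top (443,173) / side (322,125). I'll enlarge both to confirm.

```bash
cat > h.py <<'E'
import numpy as np, cv2
from scipy.spatial.transform import Rotation as R
from bench import camera, get_obs
def rot(q): return R.from_quat([q[1],q[2],q[3],q[0]]).as_matrix()
def ray(c,u,v):
    f=c['color'].shape[0]/2/np.tan(np.radians(c['vfov'])/2)
    d=rot(c['orientation'])@np.array([(u-c['cx'])/f,(v-c['cy'])/f,1.]); return np.array(c['eye']),d/np.linalg.norm(d)
def onz(c,u,v,z):
    e,d=ray(c,u,v); return e+d*(z-e[2])/d[2]
def proj(c,p):
    f=c['color'].shape[0]/2/np.tan(np.radians(c['vfov'])/2)
    x=rot(c['orientation']).T@(np.array(p)-c['eye']); return np.array([c['cx']+f*x[0]/x[2],c['cy']+f*x[1]/x[2]])
def tri(c1,p1,c2,p2):
    e1,d1=ray(c1,*p1);e2,d2=ray(c2,*p2)
    s=np.linalg.lstsq(np.c_[d1,-d2],e2-e1,rcond=None)[0]
    a,b=e1+s[0]*d1,e2+s[1]*d2; return (a+b)/2,np.linalg.norm(a-b)
def crop(c,u0,v0,w,h,k): 
    return cv2.resize(c['color'][v0:v0+h,u0:u0+w,::-1],None,fx=k,fy=k,interpolation=cv2.INTER_CUBIC)
E
python3 - <<'E'
from h import *
t=camera('top');s=camera('side')
a=np.vstack([np.hstack([crop(t,200,150,50,60,6),crop(t,415,130,60,85,6)[:360,:360]]) ])
b=np.hstack([crop(s,265,258,55,45,6),crop(s,290,98,70,50,6)[:270]])
cv2.imwrite('pics/c_top.png',np.hstack([crop(t,200,150,50,60,7),crop(t,415,135,60,80,7)[:420*1]]) if 0 else crop(t,415,130,60,85,7))
cv2.imwrite('pics/c_cas.png',np.hstack([crop(t,200,150,50,60,7),cv2.copyMakeBorder(crop(s,265,258,55,45,7),0,105,0,0,cv2.BORDER_CONSTANT)]))
cv2.imwrite('pics/c_side.png',crop(s,285,95,75,55,10))
E
```

```text
(no output)
```

View pics/c_top.png

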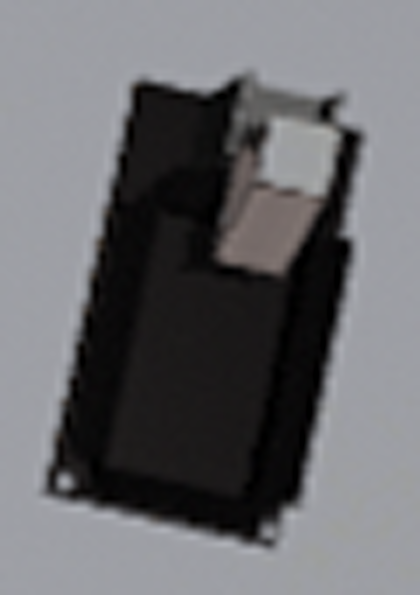

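View pics/c_cas.png

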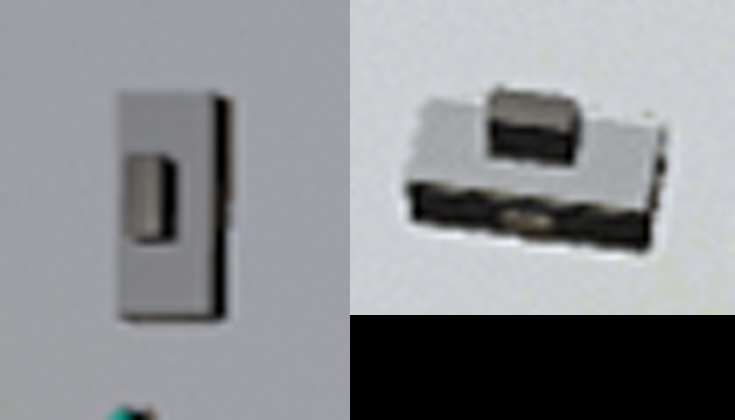

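View pics/c_side.png

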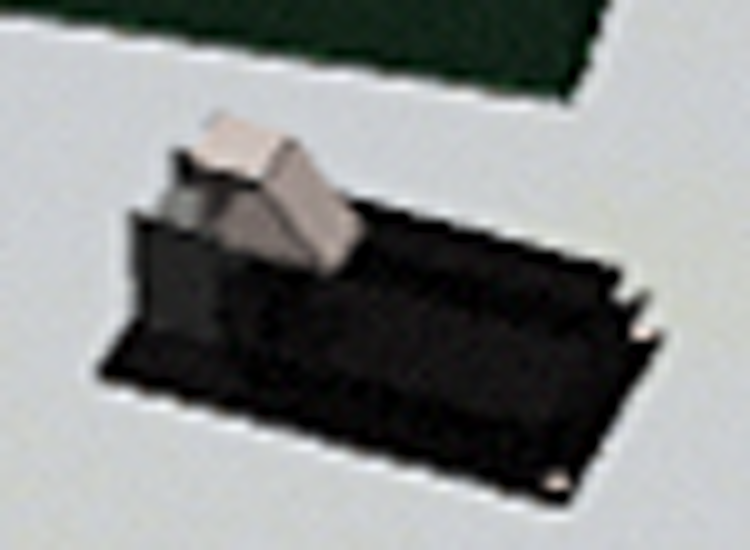

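The crops confirm the loose long cassette (plain fin, about 100 x 44) at top (222,178), and the empty slot with its catch on the far end. Next is a contrast-stretched view of the slot and masks of the cassette.

```bash
python3 - <<'E'
from h import *
t=camera('top');s=camera('side')
def st(c,*a):
    x=crop(c,*a).astype(float); return np.clip(255*(x/90)**0.6,0,255).astype(np.uint8)
cv2.imwrite('pics/st_top.png',st(t,415,130,60,85,7))
cv2.imwrite('pics/st_side.png',st(s,285,95,75,55,10))
# cassette top face mask in both
for n,c,(u0,v0,w,h) in (('top',t,(205,155,35,50)),('side',s,(265,262,55,40))):
    g=c['color'][v0:v0+h,u0:u0+w].astype(int)
    print(n); print(g.sum(2)//3) if 0 else None
    hsv=g.mean(2); cv2.imwrite(f'pics/g_{n}.png',cv2.resize(np.clip((hsv-60)*1.6,0,255).astype(np.uint8),None,fx=12,fy=12,interpolation=cv2.INTER_NEAREST))
E
```

```text
top
side
```

View pics/st_top.png

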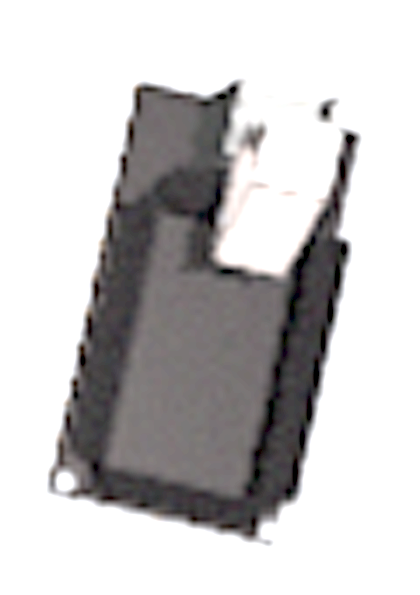

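View pics/st_side.png

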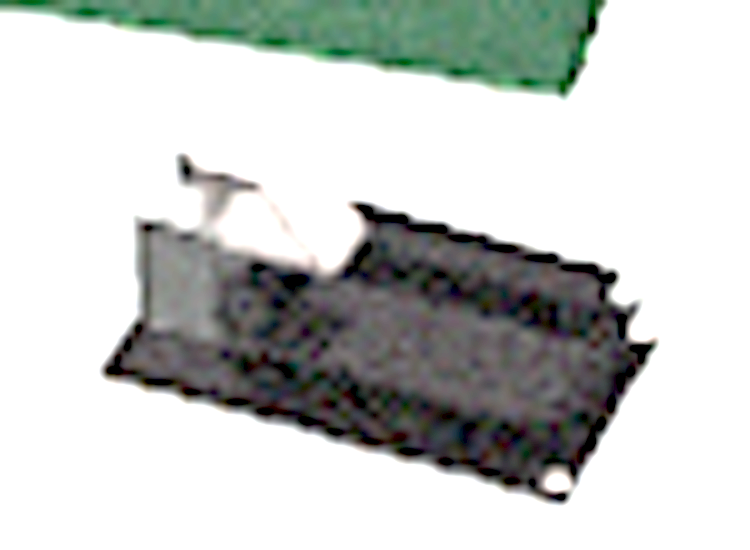

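View pics/g_top.png

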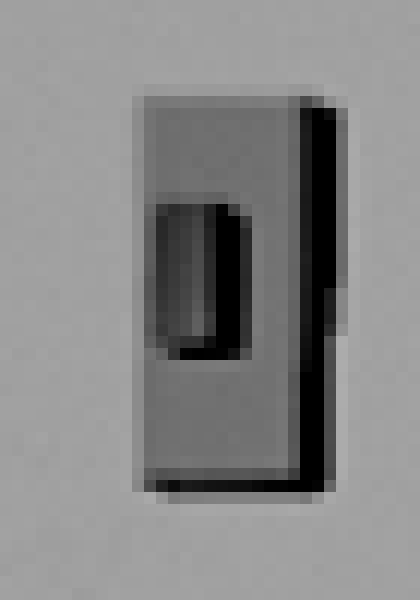

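View pics/g_side.png

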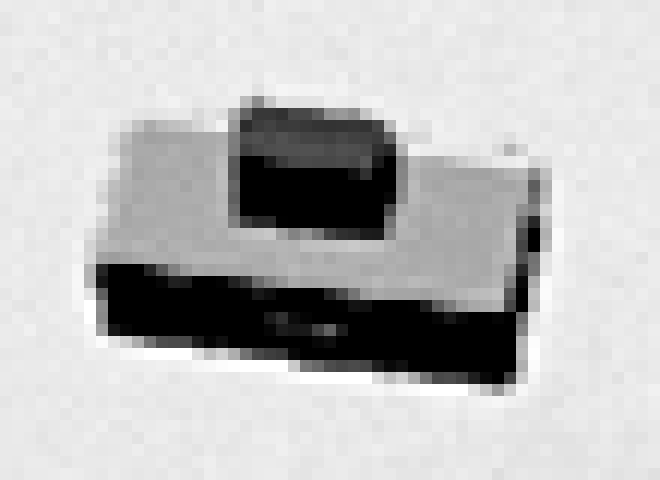

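```bash
python3 - <<'E'
from h import *
np.set_printoptions(precision=4,suppress=True)
t=camera('top');s=camera('side')
print('cassette top corners z=.036')
T=[(216.25,162.6),(229.5,162.6),(216.25,194.3),(229.5,194.3)]
P=np.array([onz(t,*p,.036) for p in T]);print(P, P.mean(0), cv2.minAreaRect(P[:,:2].astype(np.float32)*1000))
S=[(272.6,283.3),(307.4,287.3),(274.3,271.7),(309.5,274.8)]
Q=np.array([onz(s,*p,.036) for p in S]);print(Q,Q.mean(0),cv2.minAreaRect(Q[:,:2].astype(np.float32)*1000))
# fin top (z=.066) in top: top-surface u from 158..215, v 203..348 ; side: fin base at z=.036 front (230..390, 228..238)
print('fin top(top)',onz(t,205+186/12-.5,155+276/12-.5,.066))
print('fin top(side)',onz(s,265+316/12-.5,262+132/12-.5,.066))
f=lambda x,y:(415+(x+.5)/7-.5,130+(y+.5)/7-.5)
fs=lambda x,y:(285+(x+.5)/10-.5,95+(y+.5)/10-.5)
print('slot left edge z.024',onz(t,*f(108,465),.024),onz(t,*f(155,215),.024))
print('slot right edge z.006',onz(t,*f(249,497),.006),onz(t,*f(288,275),.006))
print('screws top',onz(t,*f(64,480),.006),onz(t,*f(267,530),.006))
print('screws side',onz(s,*fs(556,480),.006),onz(s,*fs(645,332),.006))
print('screws tri',tri(t,f(64,480),s,fs(556,480)),tri(t,f(267,530),s,fs(645,332)))
print('nose top z.048',onz(t,*f(215,260),.048),onz(t,*f(279,276),.048))
print('nose side',onz(s,*fs(318,275),.048),onz(s,*fs(362,232),.048))
print('nose tri',tri(t,f(215,260),s,fs(318,275)),tri(t,f(279,276),s,fs(362,232)))
print('outline bottom',onz(t,*f(48,492),0.006),onz(t,*f(272,545),.006))
print('outline top-left',onz(t,*f(135,80),0.006), onz(t,*f(350,240),.036),onz(t,*f(295,505),.036))
E
```

```text
cassette top corners z=.036
[[0.5732 0.3628 0.036 ]
 [0.5727 0.3218 0.036 ]
 [0.4751 0.3618 0.036 ]
 [0.4747 0.3211 0.036 ]] [0.5239 0.3419 0.036 ] ((523.9152221679688, 341.95379638671875), (98.78720092773438, 40.9483528137207), 0.3963663876056671)
[[0.5725 0.3648 0.036 ]
 [0.4732 0.3631 0.036 ]
 [0.576  0.3263 0.036 ]
 [0.4741 0.3216 0.036 ]] [0.5239 0.344  0.036 ] ((524.6019287109375, 343.5027770996094), (101.92753601074219, 41.463645935058594), 1.2816998958587646)
fin top(top) [0.5231 0.3428 0.066 ]
fin top(side) [0.5234 0.3408 0.066 ]
slot left edge z.024 [ 0.4638 -0.2949  0.024 ] [ 0.5746 -0.3193  0.024 ]
slot right edge z.006 [ 0.4501 -0.3626  0.006 ] [ 0.5497 -0.3837  0.006 ]
screws top [ 0.4585 -0.2805  0.006 ] [ 0.4352 -0.3701  0.006 ]
screws side [ 0.4597 -0.2843  0.006 ] [ 0.4363 -0.3735  0.006 ]
screws tri (array([ 0.4587, -0.2792,  0.0106]), np.float64(0.0009713525041440946)) (array([ 0.4355, -0.3686,  0.0101]), np.float64(0.0008290878586032906))
nose top z.048 [ 0.5507 -0.3369  0.048 ] [ 0.5434 -0.3642  0.048 ]
nose side [ 0.5577 -0.3378  0.048 ] [ 0.5451 -0.3654  0.048 ]
nose tri (array([ 0.554 , -0.3365,  0.0488]), np.float64(0.006841964161867095)) (array([ 0.5441, -0.3638,  0.0492]), np.float64(0.0016233471551759602))
outline bottom [ 0.4532 -0.2732  0.006 ] [ 0.4285 -0.3721  0.006 ]
outline top-left [ 0.6392 -0.3181  0.006 ] [ 0.5606 -0.4002  0.036 ] [ 0.4447 -0.3718  0.036 ]
```

The cassette is at about (0.5237, 0.3425), yaw about 0.8°. The slot centre is about (0.515, -0.342) with its axis at about -13.5°; slot edges, screws and nose agree to 1–2 mm. I'll rotate first, then approach.

```bash
cat >> h.py <<'E'
def go(pos,yaw):
    o=get_obs(); M=rot(o['eef_rot']); c,s=np.cos(np.radians(yaw)),np.sin(np.radians(yaw))
    G=np.array([[-c,-s,0],[-s,c,0],[0,0,-1]]).T.copy() if 0 else np.c_[[-c,-s,0],[-s,c,0],[0,0,-1]]
    rv=R.from_matrix(M.T@G).as_rotvec()
    np.set_printoptions(precision=4,suppress=True)
    print('t',round(o['time_s'],2),'pos',o['eef_pos'],'d_tool_cm',M.T@(np.array(pos)-o['eef_pos'])*100,'rv',rv,'d_goalaxes_cm',G.T@(np.array(pos)-o['eef_pos'])*100,'F',o['wrist_force'],'open',round(o['opening'],3),'q6',o['q'][5])
E
python3 -m inch '[{"delta_pos":[0,0,0],"rotation":[0,0,-0.15]},{"delta_pos":[0,0,0],"rotation":[0,0,-0.15]},{"delta_pos":[0,0,0],"rotation":[0,0,0]}]' 5
python3 -c "
from h import *
go([.5237,.3425,.12],.8)"
```

```text
time_s: 0.7
eef_pos: [0.1643, 0.551, 0.2313]
eef_rot: [-0.0, -0.006, 1.0, -0.0]
wrist_force: [-0.6, 0.3, 0.5]
opening: 0.588
t 0.7 pos [0.1643 0.551  0.2313] d_tool_cm [-35.6979 -21.2643  11.1282] rv [-0.     -0.     -0.0025] d_goalaxes_cm [-35.6452 -21.3524  11.1286] F [-0.5571  0.3295  0.5008] open 0.588 q6 -0.5076208770098841
```

```bash
python3 -m inch '[{"delta_pos":[-3,-1.8,0],"rotation":[0,0,0]},{"delta_pos":[-3.6,-2.1,0.6],"rotation":[0,0,0]},{"delta_pos":[-3.6,-2.1,0.6],"rotation":[0,0,0]},{"delta_pos":[-3.6,-2.1,0.6],"rotation":[0,0,0]},{"delta_pos":[-3.6,-2.1,0.6],"rotation":[0,0,0]},{"delta_pos":[-3.6,-2.1,0.6],"rotation":[0,0,0]},{"delta_pos":[-3.6,-2.1,0.6],"rotation":[0,0,0]},{"delta_pos":[-3.6,-2.1,0.6],"rotation":[0,0,0]},{"delta_pos":[-3.6,-2.1,0.6],"rotation":[0,0,0]},{"delta_pos":[-3,-1.8,0.6],"rotation":[0,0,0]}]'
python3 -c "
from h import *
go([.5237,.3425,.12],.8)"
```

```text
time_s: 1.7
eef_pos: [0.5163, 0.3492, 0.1771]
eef_rot: [0.0, -0.002, 1.0, 0.0]
wrist_force: [-0.4, 0.9, 0.2]
opening: 0.58
t 1.7 pos [0.5163 0.3492 0.1771] d_tool_cm [-0.7343 -0.6738  5.7116] rv [ 0.      0.0005 -0.0094] d_goalaxes_cm [-0.7308 -0.6805  5.7112] F [-0.4142  0.8966  0.1722] open 0.58 q6 -1.1706975468590644
```

```bash
python3 -m inch '[{"delta_pos":[-0.7,-0.7,3],"rotation":[0,0,0]},{"delta_pos":[0,0,3],"rotation":[0,0,0]},{"delta_pos":[0,0,0],"rotation":[0,0,0]},{"delta_pos":[0,0,0],"rotation":[0,0,0]}]'
python3 - <<'E'
from h import *
go([.5237,.3425,.039],.8)
t=camera('top');s=camera('side')
cv2.imwrite('pics/pre.png',np.hstack([crop(t,190,140,70,80,5),crop(s,260,220,70,80,5)]))
E
```

```text
time_s: 2.1
eef_pos: [0.5211, 0.3437, 0.1172]
eef_rot: [-0.001, -0.004, 1.0, -0.0]
wrist_force: [0.3, 0.3, -0.1]
opening: 0.588
t 2.1 pos [0.5211 0.3437 0.1172] d_tool_cm [-0.2737 -0.1144  7.822 ] rv [-0.0005 -0.0013 -0.006 ] d_goalaxes_cm [-0.2629 -0.1196  7.8223] F [ 0.3129  0.3399 -0.0858] open 0.588 q6 -1.1856354011679897
```

View pics/pre.png

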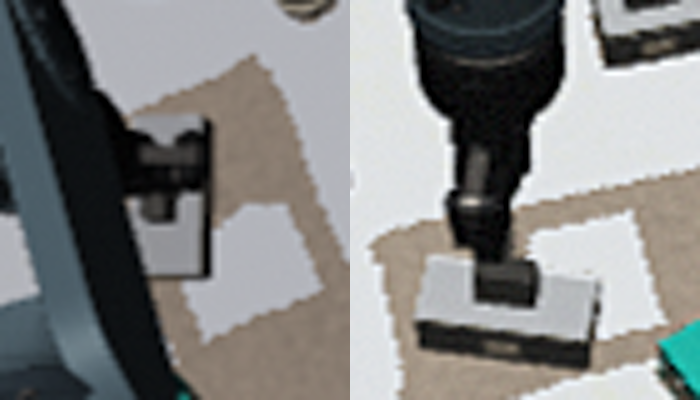

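The open jaws straddle the fin line in both views (fin at crop (155,205) in top and (507,283) in side). Descending.

```bash
python3 -m inch '[{"delta_pos":[-0.2,-0.1,2],"rotation":[0,0,0]},{"delta_pos":[0,0,2],"rotation":[0,0,0]},{"delta_pos":[0,0,1.7],"rotation":[0,0,0]},{"delta_pos":[0,0,1],"rotation":[0,0,0]},{"delta_pos":[0,0,0.6],"rotation":[0,0,0]},{"delta_pos":[0,0,0],"rotation":[0,0,0]},{"delta_pos":[0,0,0],"rotation":[0,0,0]}]'
python3 - <<'E'
from h import *
go([.5237,.3425,.040],.8)
E
```

```text
time_s: 2.9
eef_pos: [0.524, 0.343, 0.045]
eef_rot: [0.0, -0.005, 1.0, 0.0]
wrist_force: [-1.0, 0.4, -0.3]
opening: 0.591
t 2.9 pos [0.524 0.343 0.045] d_tool_cm [ 0.0268 -0.0463  0.4986] rv [ 0.0004  0.001  -0.0038] d_goalaxes_cm [ 0.0265 -0.046   0.4987] F [-1.0023  0.3951 -0.2563] open 0.591 q6 -1.1906458801094857
```

```bash
python3 -m inch '[{"delta_pos":[0,0,0.4],"rotation":[0,0,0]},{"delta_pos":[0,0,0],"rotation":[0,0,0]}]'; python3 -m inch '[{"delta_pos":[0,0,0],"rotation":[0,0,0]},{"delta_pos":[0,0,0],"rotation":[0,0,0]},{"delta_pos":[0,0,0],"rotation":[0,0,0]},{"delta_pos":[0,0,0],"rotation":[0,0,0]},{"delta_pos":[0,0,0],"rotation":[0,0,0]},{"delta_pos":[0,0,0],"rotation":[0,0,0]}]' 0
python3 - <<'E'
from h import *
go([.515,-.3417,.15],-13.5)
E
```

```text
time_s: 3.1
eef_pos: [0.5235, 0.3427, 0.0404]
eef_rot: [0.0, -0.005, 1.0, 0.0]
wrist_force: [-0.1, -0.4, 0.3]
opening: 0.584
time_s: 3.7
eef_pos: [0.5237, 0.3428, 0.0406]
eef_rot: [0.0, -0.005, 1.0, 0.0]
wrist_force: [0.1, -0.3, 2.4]
opening: 0.177
t 3.7 pos [0.5237 0.3428 0.0406] d_tool_cm [  1.5617 -68.4383 -10.9565] rv [0.0003 0.0005 0.2458] d_goalaxes_cm [-15.1349 -66.7651 -10.9382] F [ 0.0963 -0.2808  2.4119] open 0.177 q6 -1.1907255462997643
```

```bash
python3 -m inch '[{"delta_pos":[0,0,-1],"rotation":[0,0,0]},{"delta_pos":[0,0,-2.5],"rotation":[0,0,0]},{"delta_pos":[0,0,-3.5],"rotation":[0,0,0]},{"delta_pos":[0,0,-3.5],"rotation":[0,0,0]},{"delta_pos":[0,0,-2],"rotation":[0,0,0]},{"delta_pos":[0,0,0],"rotation":[0,0,0]},{"delta_pos":[0,0,0],"rotation":[0,0,0]}]'
python3 - <<'E'
from h import *
go([.515,-.3417,.165],-13.5)
t=camera('top');s=camera('side')
cv2.imwrite('pics/lift.png',np.hstack([crop(t,190,140,70,80,5),crop(s,250,170,80,80,5)]))
E
```

```text
time_s: 4.4
eef_pos: [0.5231, 0.3425, 0.1649]
eef_rot: [-0.0, -0.005, 1.0, -0.0]
wrist_force: [-1.0, -0.7, -2.4]
opening: 0.176
t 4.4 pos [0.5231 0.3425 0.1649] d_tool_cm [  1.5067 -68.4091   0.0028] rv [-0.0002 -0.0003  0.2458] d_goalaxes_cm [-15.1869 -66.719   -0.0095] F [-0.9815 -0.6756 -2.3681] open 0.176 q6 -1.1907835429899225
```

View pics/lift.png

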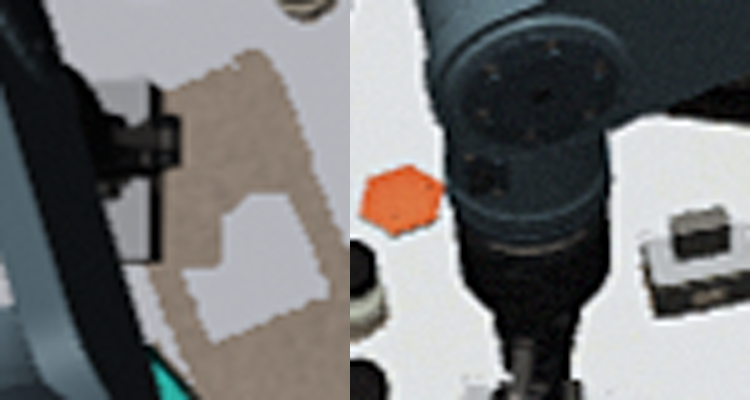

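Lifted: the cassette's shadow and clear gap show it in the jaws, and wrist force is about -2.4 N. Carrying it across.

```bash
python3 -m inch '[{"delta_pos":[0,-2,0],"rotation":[0,0,0]},{"delta_pos":[0,-4,0],"rotation":[0,0,0]},{"delta_pos":[0.1,-4.5,0],"rotation":[0,0,0]},{"delta_pos":[0.2,-4.5,0],"rotation":[0,0,0]},{"delta_pos":[0.2,-4.5,0],"rotation":[0,0,0]},{"delta_pos":[0.2,-4.5,0],"rotation":[0,0,0]},{"delta_pos":[0.2,-4.5,0],"rotation":[0,0,0]},{"delta_pos":[0.2,-4.5,0],"rotation":[0,0,0]},{"delta_pos":[0.2,-4.5,0],"rotation":[0,0,0]},{"delta_pos":[0.2,-4.5,0],"rotation":[0,0,0]}]'
python3 -m inch '[{"delta_pos":[0,-4.5,0],"rotation":[0,0,0]},{"delta_pos":[0,-4.5,0],"rotation":[0,0,0]},{"delta_pos":[0,-4.5,0],"rotation":[0,0,0]},{"delta_pos":[0,-4.5,0],"rotation":[0,0,0]},{"delta_pos":[0,-4,0],"rotation":[0,0,0]},{"delta_pos":[0,-2,0],"rotation":[0,0,0]},{"delta_pos":[0,0,0],"rotation":[0,0,0.1]},{"delta_pos":[0,0,0],"rotation":[0,0,0.1]},{"delta_pos":[0,0,0],"rotation":[0,0,0.04]},{"delta_pos":[0,0,0],"rotation":[0,0,0]}]'
python3 - <<'E'
from h import *
go([.515,-.3417,.165],-13.5)
t=camera('top');s=camera('side')
cv2.imwrite('pics/car.png',np.hstack([crop(t,410,110,80,110,5),crop(s,280,50,80,110,5)]))
E
```

```text
time_s: 5.5
eef_pos: [0.5113, -0.0788, 0.1635]
eef_rot: [-0.001, -0.005, 1.0, 0.001]
wrist_force: [0.2, -0.7, -1.6]
opening: 0.175
time_s: 6.5
eef_pos: [0.5146, -0.3162, 0.1636]
eef_rot: [-0.001, 0.115, 0.993, 0.001]
wrist_force: [0.6, 0.4, -1.1]
opening: 0.177
t 6.5 pos [ 0.5146 -0.3162  0.1636] d_tool_cm [-0.62   -2.4727 -0.1442] rv [ 0.0018 -0.0027  0.006 ] d_goalaxes_cm [-0.635  -2.4692 -0.1381] F [ 0.573   0.4089 -1.1345] open 0.177 q6 -2.0886551749455964
```

View pics/car.png

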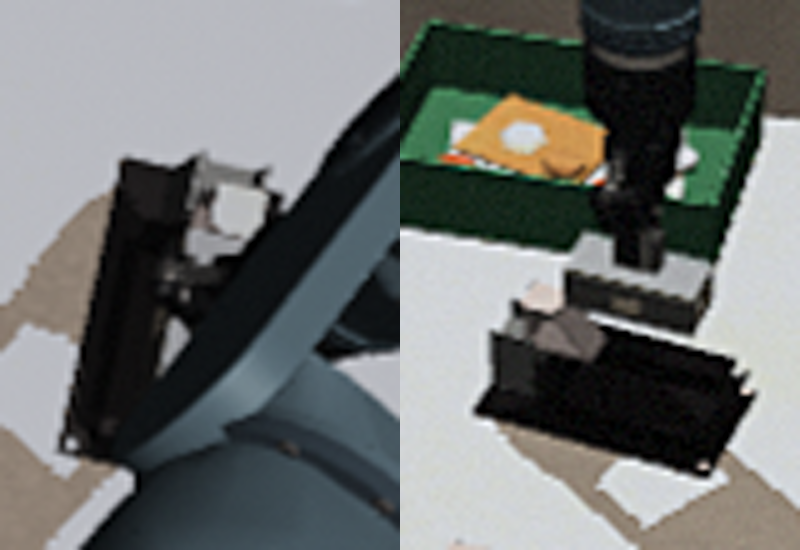

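```bash
python3 - <<'E'
from h import *
s=camera('side'); o=get_obs()
cv2.imwrite('pics/car2.png',crop(s,305,90,45,35,16)); print(o['eef_pos'])
a=np.radians(-13.5);ax=np.array([np.cos(a),np.sin(a)]);n=np.array([-np.sin(a),np.cos(a)])
C=o['eef_pos'][:2]
for i in(-1,1):
  for j in (-1,1):
    p=C+ax*.05*i+n*.022*j; q=proj(s,[*p,o['eef_pos'][2]-.0046]); print(i,j,q,(q-[305,90]+.5)*16)
E
```

```text
[ 0.51496624 -0.31665889  0.16448557]
-1 -1 [342.5045832  102.17753144] [608.07333118 202.84050311]
-1 1 [338.12093359 109.37012893] [537.93493739 317.92206285]
1 -1 [316.45927135  95.68851784] [191.34834162  99.01628548]
1 1 [311.72578039 102.67692176] [115.61248631 210.83074817]
```

View pics/car2.png

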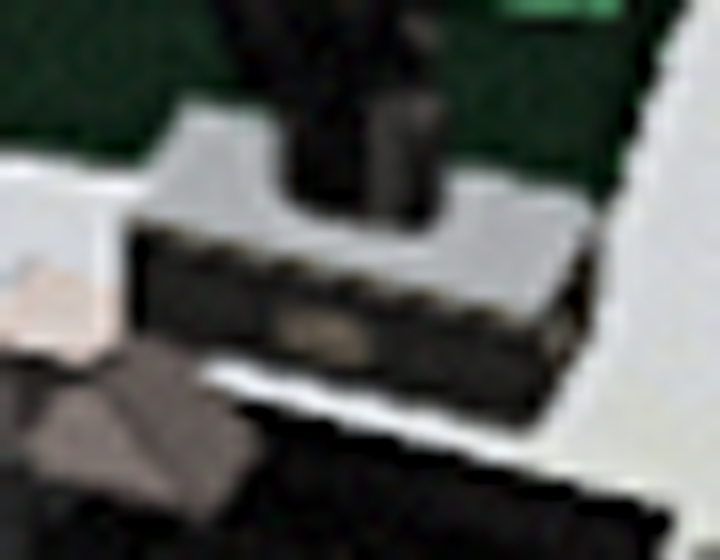

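The cassette sits centred on the tool: side-view corners match the prediction within about 1 px. Now moving over the slot.

```bash
python3 -m inch '[{"delta_pos":[-0.3,-1.2,0],"rotation":[0,0,0.006]},{"delta_pos":[-0.3,-1.2,0],"rotation":[0,0,0]},{"delta_pos":[0,0,0],"rotation":[0,0,0]},{"delta_pos":[0,0,0],"rotation":[0,0,0]}]'
python3 - <<'E'
from h import *
go([.515,-.3417,.12],-13.5)
E
```

```text
time_s: 7.05
eef_pos: [0.5153, -0.3429, 0.1652]
eef_rot: [-0.0, 0.118, 0.993, 0.0]
wrist_force: [0.9, 0.3, -1.6]
opening: 0.171
t 7.05 pos [ 0.5153 -0.3429  0.1652] d_tool_cm [0.0548 0.1066 4.5197] rv [ 0.0002 -0.0001 -0.0013] d_goalaxes_cm [0.0551 0.1076 4.5197] F [ 0.8681  0.2671 -1.5808] open 0.171 q6 -2.1126531316535164
```

```bash
python3 -m inch '[{"delta_pos":[0.05,0.1,1.5],"rotation":[0,0,0]},{"delta_pos":[0,0,1.5],"rotation":[0,0,0]},{"delta_pos":[0,0,1],"rotation":[0,0,0]},{"delta_pos":[0,0,0.5],"rotation":[0,0,0]},{"delta_pos":[0,0,0],"rotation":[0,0,0]},{"delta_pos":[0,0,0],"rotation":[0,0,0]}]'
python3 - <<'E'
from h import *
go([.515,-.3417,.0466],-13.5)
t=camera('top');s=camera('side')
cv2.imwrite('pics/ent.png',np.hstack([crop(t,410,110,80,110,5),crop(s,280,60,80,110,5)]))
E
```

```text
time_s: 7.65
eef_pos: [0.5154, -0.3411, 0.1204]
eef_rot: [0.0, 0.118, 0.993, -0.0]
wrist_force: [0.3, 0.3, -1.6]
opening: 0.173
t 7.65 pos [ 0.5154 -0.3411  0.1204] d_tool_cm [ 0.0262 -0.064   7.3761] rv [-0.0001  0.0001 -0.0001] d_goalaxes_cm [ 0.0252 -0.0647  7.3761] F [ 0.2773  0.3117 -1.5843] open 0.173 q6 -2.1115596976098807
```

View pics/ent.png

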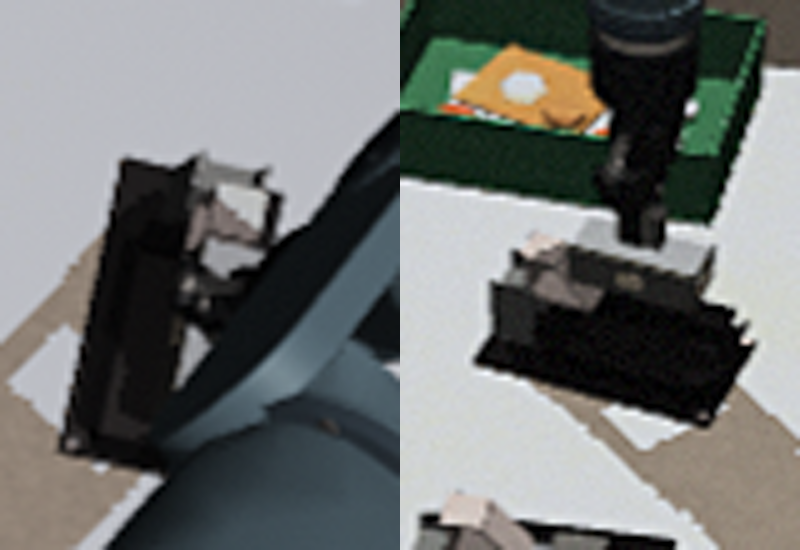

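The cassette (side crop, (565–715, 222–270)) hangs above the slot behind the catch ramp and is aligned with it. Pushing down in steps, watching the force.

```bash
python3 -m inch '[{"delta_pos":[0,-0.05,0.6],"rotation":[0,0,0]},{"delta_pos":[0,0,0.6],"rotation":[0,0,0]},{"delta_pos":[0,0,0.6],"rotation":[0,0,0]},{"delta_pos":[0,0,0.6],"rotation":[0,0,0]},{"delta_pos":[0,0,0.3],"rotation":[0,0,0]},{"delta_pos":[0,0,0],"rotation":[0,0,0]}]'
python3 - <<'E'
from h import *
go([.515,-.3417,.0466],-13.5)
t=camera('top');s=camera('side')
cv2.imwrite('pics/ent2.png',np.hstack([crop(t,410,110,80,110,5),crop(s,280,60,80,110,5)]))
E
```

```text
time_s: 8.35
eef_pos: [0.5145, -0.3411, 0.0924]
eef_rot: [-0.001, 0.118, 0.993, 0.001]
wrist_force: [-1.5, -0.0, -0.7]
opening: 0.176
t 8.35 pos [ 0.5145 -0.3411  0.0924] d_tool_cm [-0.0708 -0.0455  4.5767] rv [ 0.0008 -0.0017 -0.0002] d_goalaxes_cm [-0.0628 -0.0418  4.5768] F [-1.5049 -0.0485 -0.7072] open 0.176 q6 -2.112277015294005
```

View pics/ent2.png

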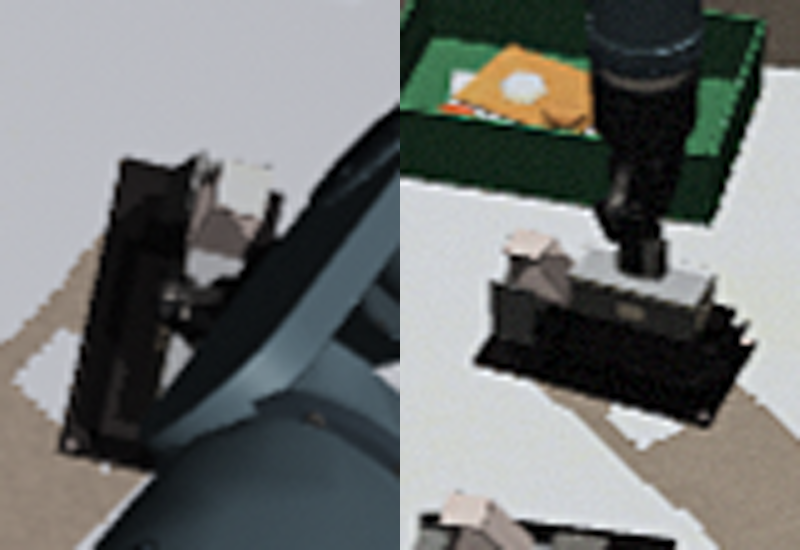

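The ramp has been driven back and force is low. Continuing.

```bash
python3 -m inch '[{"delta_pos":[-0.05,-0.05,0.5],"rotation":[0,0,0]},{"delta_pos":[0,0,0.5],"rotation":[0,0,0]},{"delta_pos":[0,0,0.5],"rotation":[0,0,0]},{"delta_pos":[0,0,0.5],"rotation":[0,0,0]},{"delta_pos":[0,0,0.5],"rotation":[0,0,0]},{"delta_pos":[0,0,0.5],"rotation":[0,0,0]},{"delta_pos":[0,0,0.4],"rotation":[0,0,0]},{"delta_pos":[0,0,0],"rotation":[0,0,0]},{"delta_pos":[0,0,0],"rotation":[0,0,0]}]'
python3 - <<'E'
from h import *
go([.515,-.3417,.0466],-13.5)
s=camera('side')
cv2.imwrite('pics/ent3.png',crop(s,285,85,75,65,9))
E
```

```text
time_s: 9.35
eef_pos: [0.5153, -0.342, 0.059]
eef_rot: [-0.0, 0.118, 0.993, 0.0]
wrist_force: [-2.6, 0.5, -2.4]
opening: 0.174
t 9.35 pos [ 0.5153 -0.342   0.059 ] d_tool_cm [0.0328 0.0179 1.2354] rv [ 0.0004 -0.0006 -0.0002] d_goalaxes_cm [0.0335 0.0184 1.2354] F [-2.6259  0.5333 -2.3749] open 0.174 q6 -2.1125539345806192
```

View pics/ent3.png

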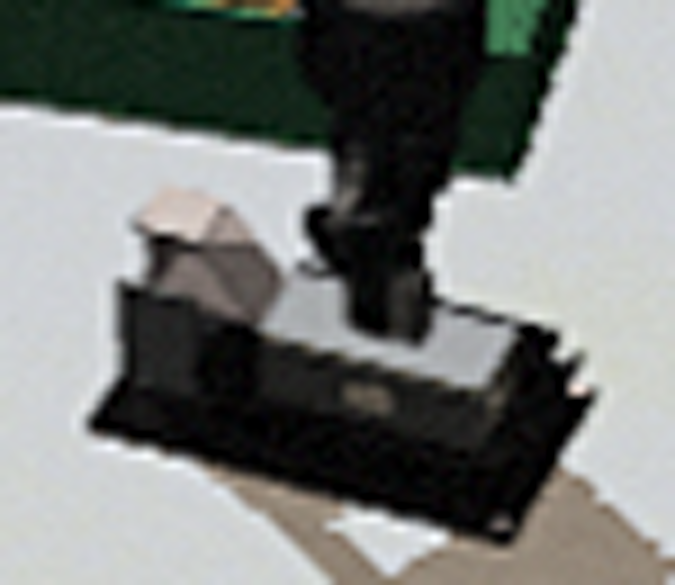

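```bash
python3 -m inch '[{"delta_pos":[0,0,0.4],"rotation":[0,0,0]},{"delta_pos":[0,0,0.4],"rotation":[0,0,0]},{"delta_pos":[0,0,0.3],"rotation":[0,0,0]},{"delta_pos":[0,0,0.1],"rotation":[0,0,0]},{"delta_pos":[0,0,0],"rotation":[0,0,0]},{"delta_pos":[0,0,0],"rotation":[0,0,0]}]'
python3 - <<'E'
from h import *
go([.515,-.3417,.0466],-13.5)
s=camera('side')
cv2.imwrite('pics/ent4.png',crop(s,285,85,75,65,9))
E
```

```text
time_s: 10.0
eef_pos: [0.5158, -0.3424, 0.0475]
eef_rot: [0.0, 0.118, 0.993, -0.0]
wrist_force: [0.6, 0.2, -1.7]
opening: 0.177
t 10.0 pos [ 0.5158 -0.3424  0.0475] d_tool_cm [0.091  0.0455 0.0919] rv [-0.0003  0.0007 -0.0002] d_goalaxes_cm [0.0909 0.0455 0.0919] F [ 0.5731  0.1996 -1.6938] open 0.177 q6 -2.112526081384493
```

View pics/ent4.png

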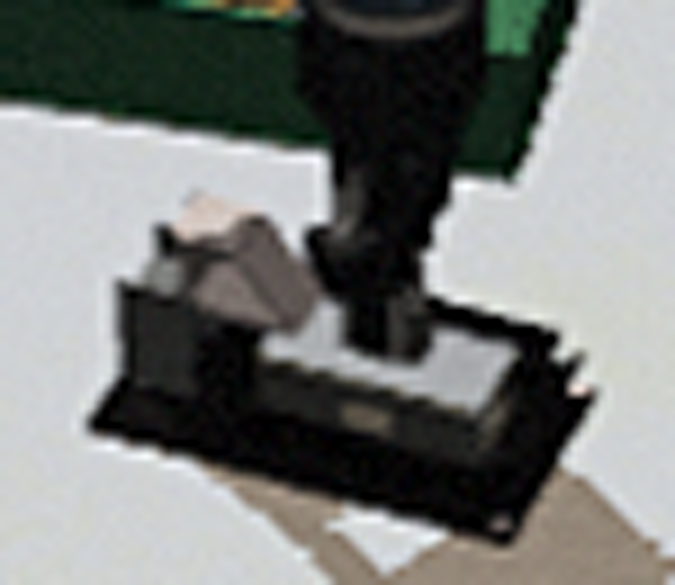

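The catch has snapped over, but wrist force still shows the full weight (-1.7 N), so the cassette is not on the floor yet. Pressing down further until the floor carries it.

```bash
python3 -m inch '[{"delta_pos":[0,0,0.1],"rotation":[0,0,0]},{"delta_pos":[0,0,0.05],"rotation":[0,0,0]},{"delta_pos":[0,0,0],"rotation":[0,0,0]},{"delta_pos":[0,0,0],"rotation":[0,0,0]}]'
```

```text
time_s: 10.45
eef_pos: [0.5158, -0.3424, 0.0466]
eef_rot: [0.0, 0.118, 0.993, -0.0]
wrist_force: [-1.7, 1.9, 5.6]
opening: 0.175
```

The floor is carrying it now (+5.6 N at TCP 0.0466, as predicted). Releasing.

```bash
python3 -m inch '[{"delta_pos":[0,0,0],"rotation":[0,0,0]},{"delta_pos":[0,0,0],"rotation":[0,0,0]},{"delta_pos":[0,0,0],"rotation":[0,0,0]},{"delta_pos":[0,0,0],"rotation":[0,0,0]},{"delta_pos":[0,0,0],"rotation":[0,0,0]}]' 4
python3 -m inch '[{"delta_pos":[0,0,-0.5],"rotation":[0,0,0]},{"delta_pos":[0,0,-1.5],"rotation":[0,0,0]},{"delta_pos":[0,0,-3],"rotation":[0,0,0]},{"delta_pos":[0,0,-4],"rotation":[0,0,0]},{"delta_pos":[0,0,-4],"rotation":[0,0,0]},{"delta_pos":[0,2,-1],"rotation":[0,0,0]},{"delta_pos":[0,4,0],"rotation":[0,0,0]},{"delta_pos":[0,4,0],"rotation":[0,0,0]},{"delta_pos":[0,4,0],"rotation":[0,0,0]},{"delta_pos":[0,4,0],"rotation":[0,0,0]}]'
python3 - <<'E'
from h import *
t=camera('top');s=camera('side')
cv2.imwrite('pics/fin.png',np.hstack([crop(t,410,120,75,90,5),crop(s,285,85,75,90,5)]))
E
```

```text
time_s: 10.95
eef_pos: [0.5154, -0.3421, 0.0456]
eef_rot: [-0.0, 0.118, 0.993, 0.0]
wrist_force: [0.6, -0.6, 0.3]
opening: 0.471
time_s: 11.95
eef_pos: [0.5577, -0.1652, 0.1866]
eef_rot: [0.0, 0.118, 0.993, -0.0]
wrist_force: [0.6, 0.4, -0.1]
opening: 0.47
```

View pics/fin.png

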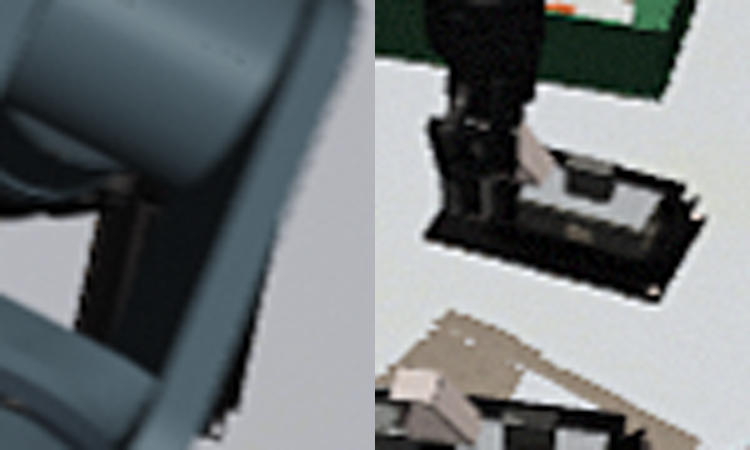

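Released. The cassette stays down, but the arm blocks the top view, so I'll move clear and check.

```bash
python3 -m inch '[{"delta_pos":[0,4,0],"rotation":[0,0,0]},{"delta_pos":[0,4,0],"rotation":[0,0,0]},{"delta_pos":[0,4,0],"rotation":[0,0,0]},{"delta_pos":[0,4,0],"rotation":[0,0,0]},{"delta_pos":[0,4,0],"rotation":[0,0,0]},{"delta_pos":[0,4,0],"rotation":[0,0,0]},{"delta_pos":[0,4,0],"rotation":[0,0,0]},{"delta_pos":[0,2,0],"rotation":[0,0,0]},{"delta_pos":[0,0,0],"rotation":[0,0,0]},{"delta_pos":[0,0,0],"rotation":[0,0,0]}]'
python3 - <<'E'
from h import *
t=camera('top');s=camera('side')
cv2.imwrite('pics/fin2.png',np.hstack([crop(t,410,125,65,85,6),crop(s,285,80,65,85,6)]))
a=np.radians(-13.5);ax=np.array([np.cos(a),np.sin(a)]);n=np.array([-np.sin(a),np.cos(a)])
for nm,c,o,x0 in(('top',t,(410,125),0),('side',s,(285,80),390)):
  for z in (.042,.048):
    print(nm,z,[np.round((proj(c,[*(np.array([.5154,-.3421])+ax*.05*i+n*.022*j),z])-o+.5)*6+[x0,0]) for i in(-1,1) for j in(-1,1)])
E
```

```text
time_s: 13.05
eef_pos: [0.6275, 0.1244, 0.186]
eef_rot: [0.0, 0.117, 0.993, -0.0]
wrist_force: [0.6, -0.7, -0.5]
opening: 0.471
top 0.042 [array([247., 430.]), array([161., 410.]), array([286., 238.]), array([201., 219.])]
top 0.048 [array([251., 429.]), array([165., 409.]), array([290., 236.]), array([205., 217.])]
side 0.042 [array([736., 263.]), array([711., 306.]), array([588., 225.]), array([562., 267.])]
side 0.048 [array([736., 256.]), array([711., 299.]), array([588., 218.]), array([562., 259.])]
```

View pics/fin2.png

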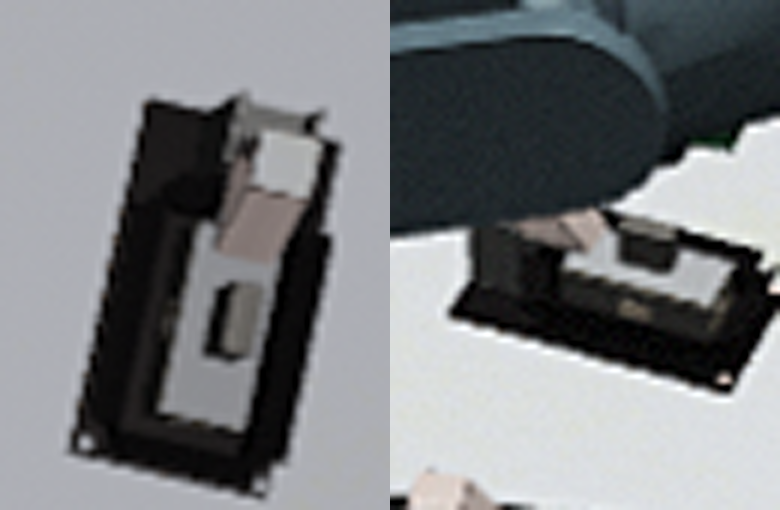

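The cassette lies level in the slot. Its near top edge in the side crop runs from (560,270) to (713,303), matching the fully-home prediction (562,267) to (711,306). The catch nose covers its far end at top crop (255,250), and the robot is well clear.

```bash
python3 -c "
from bench import hand_in
print(hand_in())"
```

```text
the job is handed in; nothing more can be done
None
```

The long grey cassette is in the empty slot, fully home on the floor, with the catch snapped back over its top. I gripped it by the fin, pushed it down past the catch, released it and handed the job in at about 13 s.

**Catch and floor:** The side view showed the catch sprung back over the top. The wrist force then changed from −1.7 N (hanging weight) to +5.6 N at tool height 0.0466 m, which is the height predicted for fully home.

**After release:** The top-face edges in the side view matched the fully-home prediction to within about half a pixel. The top view showed the nose over the cassette's flat top, and the gripper was clear of everything. Measured forces stayed below about 8 N throughout.

**Minor disagreement:** The two cameras differed by 2 to 3 mm in places when locating the slot. That was well inside its 10 to 12 mm clearance. No check failed.

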